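# Shut the parts gate and pin it by feel

### The job

Swing the steel gate fully shut over the parts pocket, then take the locking pin from its wooden stand and lock the gate with it: put the pin down through the gate's slot, feel gently along for the hidden hole underneath and seat it fully home, collar down on the gate, and let go. Press only lightly with the pin, never hard, and leave the other things on the bench where they are.

Things in the scene. Friction and masses are not known exactly. Their poses are not given: they have to be found in the camera images.
- fixture: Aluminium block fixed to the bench, 160 (x) x 110 (y) mm, 38 mm high; origin at the centre of its underside, z up. Its +y half is an open parts pocket, floor 20 mm up. Its -y half is a channel roofed by a dark steel plate (z 33 to 38 mm) with one slot, 44 mm long along x, 13 mm wide, centred at x 10, y -30 mm. Below it lies a strike, a flat clamped plate (top at z 18 mm) with the pin hole.
- gate (a joint): Level steel leaf, 165 x 110 x 4 mm (top face 44 mm above the bench), on an upright hinge. Radians: 0 is shut against its stop, sides parallel to the block; grows counter-clockwise from above (swings out to the block's +y side), to 1.2. Stays where left; about 0.5 N at the post moves it. Two windows over the pocket, and a slot 50 mm (x) by 18 mm that when shut lies above the block's slot.
- gate_post (a point): Top of the gate's upright round handle post, 12 mm in diameter, rising 30 mm from the gate's top face, at the leaf's free corner; its top is 74 mm above the bench. It is 137 mm along x and 74 mm along y from the hinge when the gate is shut (156 mm from the hinge axis).
- gate_hinge (a point): Point on the gate's upright hinge axis, at the height of the gate's top face (44 mm); at x -68, y -30 mm of the block. The hinge stud rises 5 mm above the gate.
- slot (a point): Middle of the gate's slot when shut, at the gate's top face (44 mm above the bench), x 10, y -30 mm of the block; axes as the block's: the slots run along x. The strike's one round hole, 12.5 mm wide and 18 mm deep, open down to the bench, lies below on the slot's centre line (y -30), but anywhere from 16 mm before to 16 mm past this point along x: not reported, to be felt for.
- pin: Steel locking pin, loose, upright in the stand at first; 84 mm long, 0.1 kg. Origin at its lower tip, z up. Shank 10 mm wide, 41 mm long, its last 3 mm chamfered to a flat tip 7.6 mm wide; then a collar 26 mm wide, 3 mm thick; then a round grip head 18 mm wide, 40 mm tall. Home, the collar lies on the gate, tip 3 mm above the bench; on the solid strike the tip stops at 18 mm.
- pin_tip (a point): Centre of the pin's lower tip (the origin of the pin).
- pin_head (a point): Centre of the top of the pin's grip head, 84 mm above the tip.
- stand: Dark wooden block fixed to the bench, 50 x 50 x 45 mm, with an upright 14 mm through hole in the middle; the pin hangs in it by its collar, tip 4 mm above the bench. Origin at the centre of its underside.
- pulley: Small chrome capstan pulley, 24 mm in diameter, 12 mm tall, loose in the pocket; origin at its underside. Leave it in the pocket.
- cassette: Grey cassette shell, 64 x 100 x 12 mm, lying on the bench; origin at its underside. Leave alone.
- roller: Black rubber pinch roller, 22 mm in diameter, on a steel axle 34 mm tall, standing; origin at its underside. Leave alone.
- flywheel: Brass flywheel, 68 mm in diameter, 20 mm tall; origin at its underside. Leave alone.
- oiler: Small clear oil bottle, 32 mm in diameter, 85 mm tall; origin at its underside. Leave alone.
- driver: Screwdriver, 160 mm long, lying; origin under the middle of its length. Leave alone.
- bearing: Steel bearing ring, 26 mm in diameter, 8 mm tall; origin at its underside. Leave alone.
There are look-alikes about, which are no part of the job. Leave any blue or green look-alike of the pin alone.

How it is judged:
By the outcome, as a careful person would: the job done as asked, in the order asked, and still so for the second after the job is handed in, with the robot touching nothing.
It also fails if it takes over 61 s, if anything falls off the work surface, if the arm or the gripper's body presses on something with over 40 N, if the wrist force passes 120 N, or if a joint passes its speed limit or range.

### The arm

A 6-joint arm with a two-finger parallel gripper is mounted at the origin on the work surface. World frame = base frame: x ahead of the robot, y to its left, z up, the work surface at z = 0. Lengths are in mm, angles in rad, forces in N, time in s.
With the tool pointing down it reaches from about 350 to 975 mm from the base axis. Payload 7.1 kg.
Tool frame: the origin (TCP) lies on the front face of the gripper's body, between the roots of the fingers; the fingertips stand 80 mm ahead of it and the grasp point (between the pads) lies 61 mm ahead of it (env.tips_ahead is the distance from the TCP to the fingertips, in mm); z points along the fingers, y is the line along which they close (so a half turn about z gives the same grasp; the last joint's range is limited). The gripper opens to 88 mm and grips with 3 to 60 N. Pads are 20 mm wide; open, the fingers measure 115 mm over their backs; the gripper's body (75 mm by 178 mm) begins 61 mm behind the grasp point.
Start: joints at [-1.291, 0.423, 1.63, -0, 1.089, -0.019], TCP at [184.002, -597.285, 302.675] pointing down, gripper open.
Joint ranges: [-3, 3], [-0.9, 2.11], [0.09, 2.58], [-1.31, 4.45], [0.11, 2.69], [-2.54, 2.54]. Speed limits (rad/s): [2.39, 2.39, 3.01, 3.14, 3.14, 3.14].

### API

Orientations are given as a unit quaternion [x, y, z, w].
In Python, from station import env, set_gripper, viewer, workorder gives the robot as it stands. Calls block until the motion is done:
- env.reach(position, orientation): joint-space move of the TCP to a pose.
- env.move_l(position, rot=None, rate=150, f_stop=None): straight line of the TCP; rot=None keeps the orientation; rate is the mean speed in mm/s. With f_stop (N) it stops when the force on the tool has changed by that much, and returns True; else False.
- env.move_joints(angles): joint-space move.
- set_gripper(opening): finger opening in mm; the grip force is fixed at half the most; returns when the fingers have stopped.
- env.hold(seconds).
- env.ik(position, orientation): joint angles nearest the present ones, or None.
- env.read_state(): the state.
- viewer.camera(name): name is "scene" or "top" or "wrist"; returns the picture (420x560x3 uint8, blue, green, red); there is no depth.
- viewer.camera_params(name): a dict with "fx", "fy", "cx", "cy" (pixels), "dist" ([k1, k2, p1, p2, k3] as OpenCV has them; the pictures are not rectified), "pose" (4x4, takes a point from camera to world coordinates); the wrist camera has in their place "tool_from_camera" (4x4, takes a point from camera to tool coordinates, whose origin is the TCP and whose axes are the flange's). Camera axes: x right, y up, looking along -z (the intrinsics and any distortion apply to the point x, -y, -z); pixel columns grow to the right and rows downward; lengths in mm; the calibration is good to about 2 mm. A picture is of the moment at which its call begins: read the wrist's pose just before it. camera_params takes no time and is no camera call.
A pose or a line that the arm cannot do raises env.IKError and nothing moves.
- workorder.sign_off(): hands the job in; it is judged then, once.
The state is a dict: "time_s": time; "qpos": joint angles; "dq": joint speeds; "tau": joint torques, N m; "tool_pos": TCP position; "orientation": TCP orientation; "force": force on the tool from outside, world axes, zero at the start; "wrist_torque": the same for the moment, N m; "width": finger opening in mm; "grip_force": force on a finger pad.
Only numpy, scipy, OpenCV 4.12 (cv2) and the standard library are available. Lean on these libraries where they do the work, as an engineer would, in place of code of your own. Each camera call takes 0.05 s, during which the arm holds its last target. There are 200 camera calls.

## Working session

There is one attempt and no reset: what is moved stays moved. The work goes in short steps, each a Python script; the robot and the scene stay as the last script left them, time stands still between calls to the robot, and variables do not carry over. Pictures are saved under pics/ and viewed, at most 10 in all, crops included, and the job is handed in when it is done.

```bash
ls; mkdir -p pics; python3 - <<'E'
from station import env, set_gripper, viewer, workorder
import cv2
for n in("top","scene"):
    im=viewer.camera(n); cv2.imwrite(f"pics/{n}0.png",cv2.resize(im,(800,600),interpolation=cv2.INTER_CUBIC))
    print(viewer.camera_params(n))
print(viewer.camera_params("wrist"))
s=env.read_state();print(s["time_s"],s["orientation"],s["force"],s["width"])
E
```

```text
pics
{'fx': 475.9718782901559, 'fy': 475.9718782901559, 'cx': 282.57452196175007, 'cy': 207.92812152253674, 'dist': array([-0.06327007,  0.        ,  0.        ,  0.        ,  0.        ]), 'pose': array([[-2.02014237e-02,  9.98731851e-01, -4.61149929e-02,
         5.04480488e+02],
       [-9.99785020e-01, -1.99642216e-02,  5.59854497e-03,
        -5.61938830e+00],
       [ 4.67079524e-03,  4.62181777e-02,  9.98920449e-01,
         1.16583874e+03],
       [ 0.00000000e+00,  0.00000000e+00,  0.00000000e+00,
         1.00000000e+00]])}
{'fx': 392.4516734033241, 'fy': 392.4516734033241, 'cx': 279.3417156680345, 'cy': 203.4942228183243, 'dist': array([-0.00136831,  0.        ,  0.        ,  0.        ,  0.        ]), 'pose': array([[ 4.71153348e-01, -5.34921130e-01,  7.01337228e-01,
         1.22675087e+03],
       [ 8.81949396e-01,  2.73611567e-01, -3.83799393e-01,
        -3.87255520e+02],
       [ 1.34084275e-02,  7.99372314e-01,  6.00686373e-01,
         6.49221196e+02],
       [ 0.00000000e+00,  0.00000000e+00,  0.00000000e+00,
         1.00000000e+00]])}
{'fx': 292.09535812234486, 'fy': 292.09535812234486, 'cx': 275.3568685902111, 'cy': 211.3492628605796, 'dist': array([-0.04608716,  0.        ,  0.        ,  0.        ,  0.        ]), 'tool_from_camera': array([[-2.73014630e-04,  9.61865693e-01,  2.73522055e-01,
         7.44435579e+01],
       [ 9.99998252e-01,  7.68469805e-04, -1.70425228e-03,
         1.40062371e-01],
       [-1.84945524e-03,  2.73521112e-01, -9.61864222e-01,
        -8.13557380e+01],
       [ 0.00000000e+00,  0.00000000e+00,  0.00000000e+00,
         1.00000000e+00]])}
0.1 [ 9.88858924e-01  1.48854031e-01 -1.03578334e-04 -7.04229221e-04] [ 0.23658832 -0.23433182 -0.34395043] 87.56342657338732
```

View pics/top0.png

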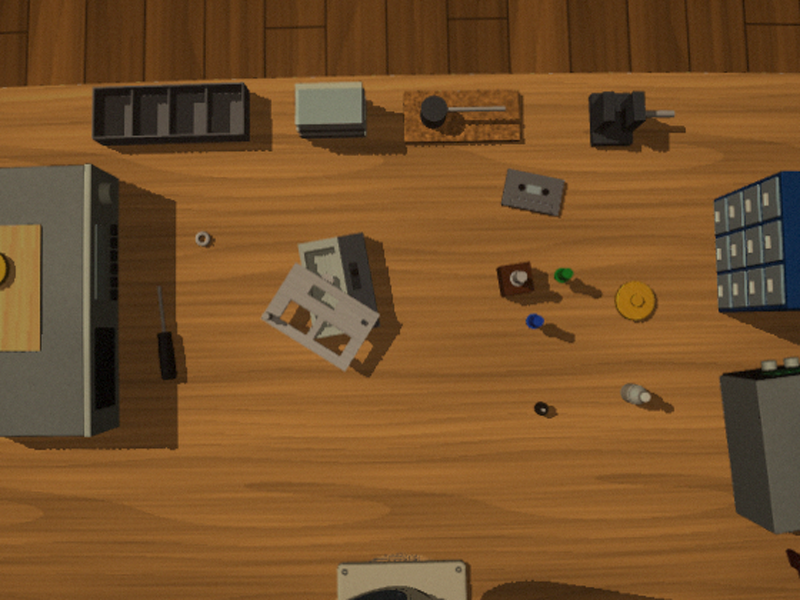

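View pics/scene0.png

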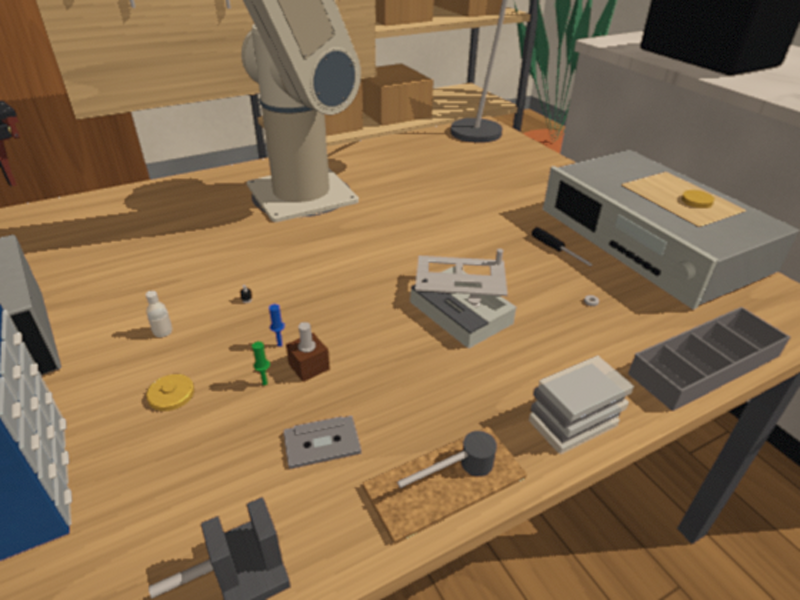

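The top view shows the open gate around (320,315), the block around (340,275), and the stand with the pin at about (517,278). The blue and green look-alikes stand nearby at (535,321) and (564,274). I'll enlarge the gate and the stand.

```bash
python3 - <<'E'
import cv2,numpy as np
from station import viewer
im=viewer.camera("top")
# native crops: gate x 175..285,y 155..265 ; stand x 340..410,y 175..235
a=cv2.resize(im[155:265,175:275],None,fx=5,fy=5,interpolation=cv2.INTER_CUBIC)
b=cv2.resize(im[170:225,340:390],None,fx=5,fy=5,interpolation=cv2.INTER_CUBIC)
o=np.zeros((550,750,3),np.uint8);o[:,:500]=a;o[:275,500:]=b
cv2.imwrite("pics/crop1.png",np.clip(o*1.3,0,255).astype(np.uint8))
E
```

```text
(no output)
```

View pics/crop1.png

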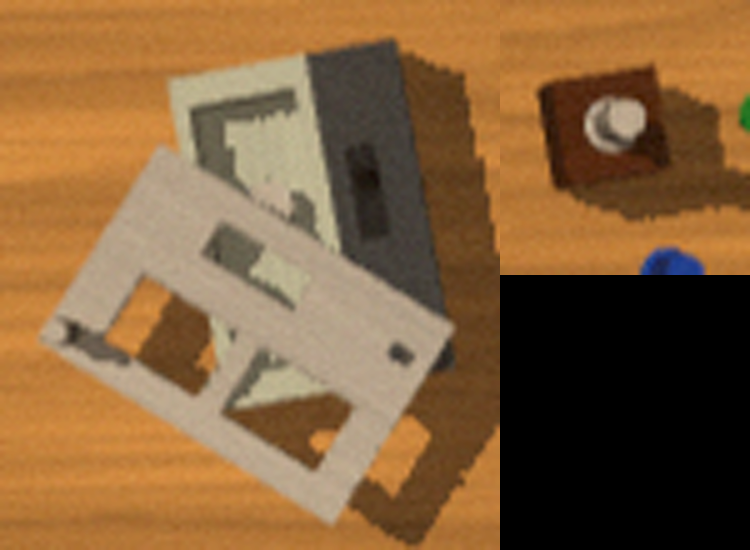

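The crop shows these points, in crop pixels:
- Hinge stud (400,352) and post top about (60,331).
- Block corners (395,40) and (170,78), and block slot centre (367,191).
- Pin head top (627,120) and stand top corners (548,92), (652,68), (668,166) and (560,188).

```bash
cat > h.py <<'E'
import numpy as np,cv2
from station import env,set_gripper,viewer,workorder
from scipy.spatial.transform import Rotation as R
def unproj(px,z,p,pose):
    K=np.array([[p["fx"],0,p["cx"]],[0,p["fy"],p["cy"]],[0,0,1]])
    u=cv2.undistortPoints(np.array([[px]],float),K,p["dist"])[0,0]
    d=pose[:3,:3]@[u[0],-u[1],-1]; o=pose[:3,3]
    return o+d*(z-o[2])/d[2]
def top(px,z):
    p=viewer.camera_params("top");return unproj(px,z,p,p["pose"])
def wristpose():
    s=env.read_state();T=np.eye(4);T[:3,:3]=R.from_quat(s["orientation"]).as_matrix();T[:3,3]=s["tool_pos"]
    return T@viewer.camera_params("wrist")["tool_from_camera"]
def down(a): # tool z down, tool x axis at yaw a
    return (R.from_euler("z",a)*R.from_euler("x",np.pi)).as_quat()
E
python3 - <<'E'
from h import *
from scipy.optimize import least_squares
A=lambda x,y,z:top((175+x/5-.4,155+y/5-.4),z)[:2]
B=lambda x,y,z:top((340+(x-500)/5-.4,170+y/5-.4),z)[:2]
m=[(A(395,40,38),(80,-55)),(A(170,78,38),(80,55)),(A(367,191,38),(10,-30)),(A(400,352,49),(-68,-30))]
def f(v):
    c,s=np.cos(v[2]),np.sin(v[2]);M=np.array([[c,-s],[s,c]])
    return np.concatenate([M@b+v[:2]-a for a,b in m])
r=least_squares(f,[550,100,.15]);print("block",r.x,r.fun.round(1))
c,s=np.cos(r.x[2]),np.sin(r.x[2]);M=np.array([[c,-s],[s,c]])
h=M@[-68,-30]+r.x[:2];sl=M@[10,-30]+r.x[:2]
po=A(60,331,74);d=po-h;print("hinge",h,"slot",sl,"post",po,np.linalg.norm(d),"gate",np.arctan2(d[1],d[0])-np.arctan2(74,137)-r.x[2])
st=[B(*q,45) for q in((548,92),(652,68),(668,166),(560,188))]
print("stand",np.mean(st,0),[np.linalg.norm(st[i]-st[i-1]) for i in range(4)],"pinhead",B(627,120,88))
e=st[1]-st[0];print("stand yaw",np.arctan2(e[1],e[0]))
print("base",env.read_state()["tool_pos"],R.from_quat(env.read_state()["orientation"]).as_matrix().round(2))
E
```

```text
block [5.79325617e+02 9.60833841e+01 1.60951374e-01] [ 1.  -0.3 -0.6  0.7 -0.2 -1.4 -0.3  1.1]
hinge [517.01221981  55.57362588] slot [594.00409051  68.07369971] post [529.69428611 209.30965485] 154.25822963526824 gate 0.8322925497651882
stand [ 582.4499764 -198.0781893] [np.float64(45.8082818667188), np.float64(50.88004580354535), np.float64(47.08590384152459), np.float64(52.42322010006593)] pinhead [ 583.13386674 -199.92021509]
stand yaw -1.363424205448944
base [ 183.93411688 -596.97360847  302.07552711] [[ 0.96  0.29 -0.  ]
 [ 0.29 -0.96  0.  ]
 [ 0.   -0.   -1.  ]]
```

```bash
python3 - <<'E'
from h import *
h=np.array([517.0,55.6]);yaw=.161;t0=1.488;t1=yaw+np.arctan2(74,137)
P=lambda t,z:[*(h+156*np.array([np.cos(t),np.sin(t)])),z]
set_gripper(40)
env.reach(P(t0,200),down(t0))
s=env.read_state();print(s["time_s"],s["qpos"].round(2),s["tool_pos"].round(1))
W=wristpose();im=viewer.camera("wrist");cv2.imwrite("pics/w1.png",im);np.save("w1.npy",W)
print(env.move_l(P(t0,134),f_stop=8,rate=80))
set_gripper(24)
s=env.read_state();print(s["time_s"],s["width"],s["force"],s["grip_force"])
for t in np.linspace(t0,t1+.1,8)[1:]:
    hit=env.move_l(P(t,134),down(t),rate=50,f_stop=6)
    s=env.read_state();p=s["tool_pos"];d=p[:2]-h
    print(round(s["time_s"],1),hit,"ang",np.arctan2(d[1],d[0])-t1,s["force"].round(1))
    if hit: break
cv2.imwrite("pics/top1.png",cv2.resize(viewer.camera("top")[150:270,170:290],None,fx=5,fy=5,interpolation=cv2.INTER_CUBIC))
E
```

```text
4.125 [ 0.36  0.48  1.82 -0.    0.84  0.44] [530.2 210.5 200.1]
False
5.625 23.75578302891519 [-0.25705792 -1.17593828 -0.79036681] 0.0
6.1 False ang 0.7280365772978978 [-0.  -0.5 -0.4]
6.6 False ang 0.6241704874818157 [ 0.1 -0.6 -0.6]
7.0 False ang 0.5198904605816623 [-0.1  0.5 -0. ]
7.5 False ang 0.41512279813278163 [-0.3 -0.2  0.6]
8.0 False ang 0.31045283210839614 [-0.2  0.  -0.1]
8.5 False ang 0.20579751077531838 [-0.6  0.4  0.4]
8.9 False ang 0.10075511657198033 [ 0.  -0.6  0.2]
```

View pics/top1.png

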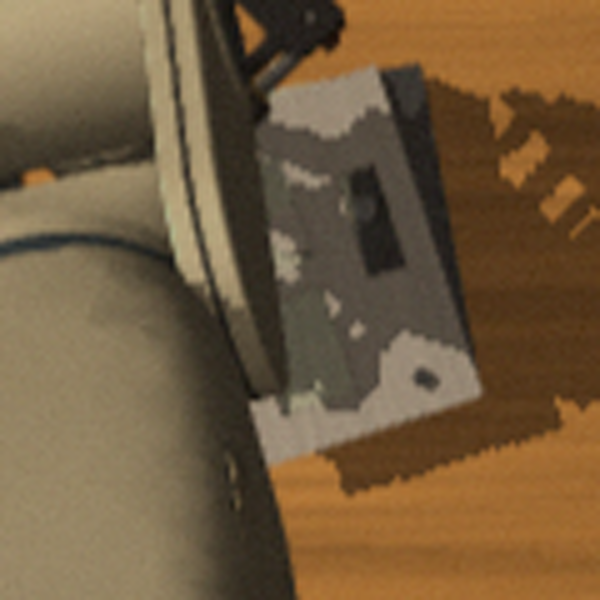

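The gate is nearly shut, with its edge about 0.1 rad off the block's. My end angle had the wrong sign, so I'll continue to the stop.

```bash
python3 - <<'E'
from h import *
h=np.array([517.0,55.6]);yaw=.161;t1=yaw+np.arctan2(74,137)
P=lambda t,z:[*(h+156*np.array([np.cos(t),np.sin(t)])),z]
for t in (t1+.03,t1-.14):
    hit=env.move_l(P(t,134),down(t),rate=30,f_stop=6)
    s=env.read_state();p=s["tool_pos"];d=p[:2]-h
    print(round(s["time_s"],1),hit,"ang",np.arctan2(d[1],d[0])-t1,s["force"].round(1))
    if hit: break
set_gripper(40)
p=env.read_state()["tool_pos"]
env.move_l([p[0],p[1],215],rate=200)
# over the pin
set_gripper(60)
a=np.pi/2-.33-.16   # tool x; chosen near q1+pi/2
env.reach([555,-199,240],down(np.arctan2(-199,583)+np.pi/2))
s=env.read_state();print(s["time_s"],s["tool_pos"],s["qpos"].round(2))
W=wristpose();im=viewer.camera("wrist");np.save("w2.npy",W)
t=viewer.camera("top")[150:270,170:290]
o=np.zeros((420,800,3),np.uint8);o[:,:380]=cv2.resize(im,(0,0),fx=1,fy=1)[:,90:470]
o[:,380:]=cv2.resize(t,(420,420),interpolation=cv2.INTER_CUBIC)
cv2.imwrite("pics/c2.png",o)
E
```

```text
9.5 False ang 0.02837451119757617 [ 0.  -0.7  0.2]
10.0 True ang -0.04221756609482996 [-1.1  2.5  2.1]
12.9333 [ 555.35104439 -198.5027148   240.05500792] [-0.36  0.45  1.76  0.    0.94 -0.03]
```

View pics/c2.png

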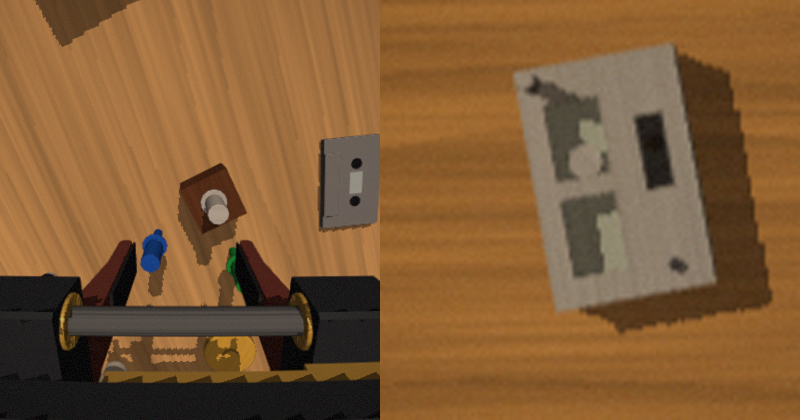

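The gate looks shut, with its slot clear over the block's slot: gate slot centre (655,150), stud (678,264). The pin head top is at wrist pixel (308,215), and the pulley is still in the pocket.

```bash
python3 - <<'E'
from h import *
A=lambda x,y,z:top((170+(x-380)/3.5-.36,150+y/3.5-.36),z)[:2]
sl=A(655,150,44);h=A(678,264,49);print("slot",sl,"hinge",h,np.linalg.norm(sl-h))
c=[A(*q,44) for q in((513,71),(674,44),(716,282),(556,311))]
for i in range(4): print(np.linalg.norm(c[i]-c[i-1]).round(1),end=" ")
e=c[0]-c[3]+c[1]-c[2];print("gate yaw",np.arctan2(e[1],e[0]))
p=viewer.camera_params("wrist");W=np.load("w2.npy")
print("head",unproj((308,215),88,p,W),"collar",unproj((90+213,203),48,p,W))
E
```

```text
slot [594.39061004  68.54635909] hinge [517.11043779  54.09671911] 78.61944491274325
165.0 110.6 163.6 109.4 gate yaw 0.1601142982633504
head [ 582.62013274 -202.95167524   88.        ] collar [ 582.20647836 -202.67718774   48.        ]
```

```bash
python3 - <<'E'
from h import *
g=np.array([582.5,-201.8]);q=env.read_state()["orientation"]
env.reach([*g,240],q)
set_gripper(44)
print(env.move_l([*g,133],rate=90,f_stop=8))
set_gripper(10)
s=env.read_state();print(s["time_s"],s["width"],s["grip_force"],s["force"].round(2),s["tool_pos"].round(1))
print(env.move_l([*g,265],rate=120))
sl=np.array([594.2,68.3])
env.reach([*sl,265],down(.16+np.pi/2))
env.move_l([*sl,129+58],rate=80)
env.hold(.2)
s=env.read_state();print(s["time_s"],s["width"],s["force"].round(2),s["tool_pos"].round(1))
np.save("w3.npy",wristpose());im=viewer.camera("wrist");cv2.imwrite("pics/w3.png",im)
x0,y0=190,140
cv2.imwrite("pics/w3c.png",cv2.resize(im[y0:y0+150,x0:x0+200],None,fx=4,fy=4,interpolation=cv2.INTER_CUBIC))
E
```

```text
False
15.6333 17.07016929878653 30.000354945659637 [-0.22  0.14  1.47] [ 582.6 -201.8  133.2]
False
19.2583 17.330168467471257 [ 0.96 -0.38 -0.92] [594.5  68.3 187.6]
```

View pics/w3c.png

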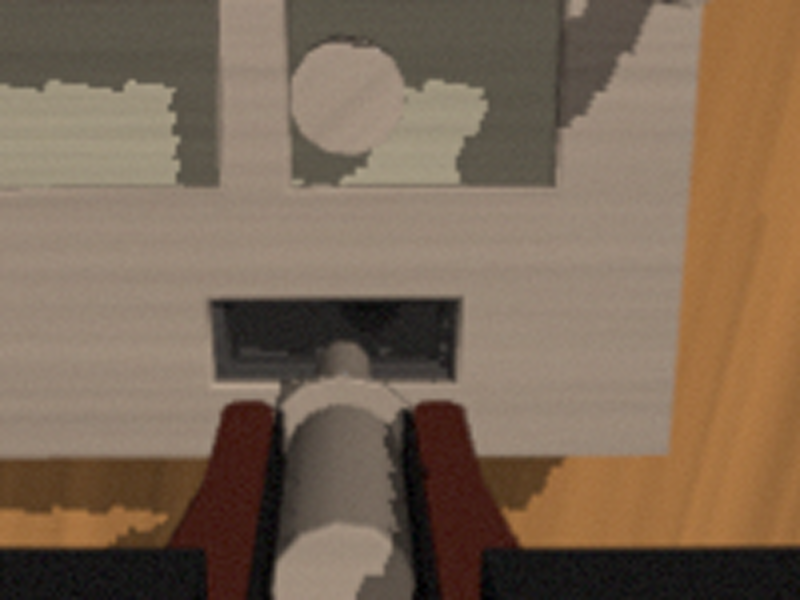

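Enlarged wrist view:
- Gate slot corners at (210,298), (462,298), (458,381) and (216,381).
- Pin tip's front edge at (347,343), shank sides at 322 and 372, and the collar front at about (345,376).

The tip isn't over the slot's middle yet, allowing for perspective, so I'll compute the offset.

```bash
python3 - <<'E'
from h import *
p=viewer.camera_params("wrist");W=np.load("w3.npy")
C=lambda x,y,z:unproj((190+x/4-.375,140+y/4-.375),z,p,W)[:2]
u=.16;M=np.array([[np.cos(u),np.sin(u)],[-np.sin(u),np.cos(u)]]) # world->block axes
s=env.read_state();t=s["tool_pos"][:2];zt=s["tool_pos"][2]-129.2
cs=[C(*q,44) for q in((210,298),(462,298),(458,381),(216,381))]
sl=np.mean(cs,0);print("slot",sl,"rel tcp",M@(sl-t),"size",[(M@(cs[1]-cs[0])).round(1),(M@(cs[1]-cs[2])).round(1)])
print("tip rel tcp",zt,M@(C(347,343,zt)-t)-[0,3.9],"collar",M@(C(345,376,zt+41)-t)-[0,13])
E
```

```text
slot [593.0856762   67.17459105] rel tcp [-1.46373673 -0.92870114] size [array([50.6, -0. ]), array([ 0.3, 17.8])]
tip rel tcp 58.243895748991065 [ 0.59337683 -0.64802601] collar [ 0.08410025 -1.2171334 ]
```

The tip is within about 0.3 mm of the slot's line. There is a dark patch near the slot's top edge that may be the hole, so I'll enhance the picture for a hint.

```bash
python3 - <<'E'
import cv2,numpy as np
im=cv2.imread("pics/w3.png")[212:238,240:308].astype(float)
cv2.imwrite("pics/w3d.png",cv2.resize(np.clip(im*3.5-40,0,255).astype(np.uint8),None,fx=11,fy=11,interpolation=cv2.INTER_CUBIC))
E
```

```text
(no output)
```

View pics/w3d.png

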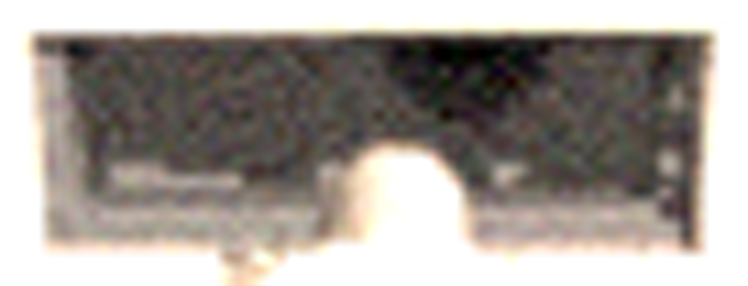

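The enhanced crop shows a dark half-disc, about 12.5 mm wide at strike depth, centred near (472,60). That is probably the hole, so I'll start feeling just before it.

```bash
cat > peck.py <<'E'
from h import *
u=.16;ex=np.array([np.cos(u),np.sin(u)]);ey=np.array([-ex[1],ex[0]])
sl=np.array([593.09,67.17]); off=np.array([.35,-.65])  # tip rel tcp, block axes
def at(x,y,z): return [*(sl+ex*(x-off[0])+ey*(y-off[1])),z]
def show(l):
    s=env.read_state();d=s["tool_pos"][:2]-sl
    print(l,round(s["time_s"],1),"x %.2f y %.2f tip %.1f"%(d@ex+off[0],d@ey+off[1],s["tool_pos"][2]-129.2),"F",(s["force"][:2]@ex).round(1),(s["force"][:2]@ey).round(1),s["force"][2].round(1),"w",round(s["width"],1),flush=True)
    return s["tool_pos"][2]-129.2
E
python3 - <<'E'
from peck import *
p=viewer.camera_params("wrist");W=np.load("w3.npy")
hx=(unproj((240+472/11-.5,212+60/11-.5),18,p,W)[:2]-sl);print("hole hint",hx@ex,hx@ey)
x0=float(hx@ex)
env.move_l(at(x0-6,0,187),rate=40); env.move_l(at(x0-6,0,160),rate=40,f_stop=4); z=show("in")
for dx in (-6,-3.5,-1.5,0,1.5,3,5):
    env.move_l(at(x0+dx,0,149.5),rate=20,f_stop=4)
    hit=env.move_l(at(x0+dx,0,143),rate=10,f_stop=2.5)
    z=show((dx,hit))
    if not hit: break
    env.move_l(at(x0+dx,0,149.5),rate=20)
E
```

```text
hole hint 7.670375101181703 -1.488933590877108
in 20.4 x 1.78 y 0.01 tip 30.9 F -0.5 0.2 -0.8 w 17.4
(-6, True) 21.5 x 1.87 y -0.01 tip 17.8 F -0.1 -0.5 4.9 w 17.7
(-3.5, True) 22.4 x 4.21 y -0.01 tip 17.6 F 0.0 -0.5 4.2 w 17.6
(-1.5, True) 23.7 x 6.78 y -0.22 tip 13.6 F 0.9 -1.0 0.1 w 17.4
(0, False) 25.3 x 7.69 y -0.00 tip 13.8 F -0.8 -0.9 -1.8 w 17.5
```

The pin dropped into the hole. Now down to home, gently.

```bash
python3 - <<'E'
from peck import *
hit=env.move_l(at(7.9,0,136),rate=15,f_stop=4);z=show(hit)
hit=env.move_l(at(7.9,0,130.5),rate=8,f_stop=3);z=show(hit)
E
```

```text
False 25.9 x 7.87 y 0.01 tip 6.7 F 0.2 -0.2 -2.1 w 17.3
True 26.4 x 7.94 y -0.00 tip 2.9 F -0.4 0.7 4.8 w 17.5
```

Contact came at tip 2.9 mm (home is 3 mm). I'll release, back off and check.

```bash
python3 - <<'E'
from peck import *
set_gripper(44)
p=env.read_state()["tool_pos"]
env.move_l([p[0],p[1],230],rate=100)
q=p[:2]-ey*45
env.move_l([*q,230],rate=100)
env.hold(.3);show("up")
im=viewer.camera("wrist");sc=viewer.camera("scene")
a=cv2.resize(im[100:310,140:420],(400,300));b=cv2.resize(sc[150:260,270:380],(400,400),interpolation=cv2.INTER_CUBIC)
o=np.zeros((400,800,3),np.uint8);o[:300,:400]=a;o[:,400:]=b
cv2.imwrite("pics/fin.png",np.clip(o*1.4,0,255).astype(np.uint8))
E
```

```text
up 29.1 x 7.30 y -44.50 tip 100.8 F 0.3 -0.2 -0.0 w 43.6
```

View pics/fin.png

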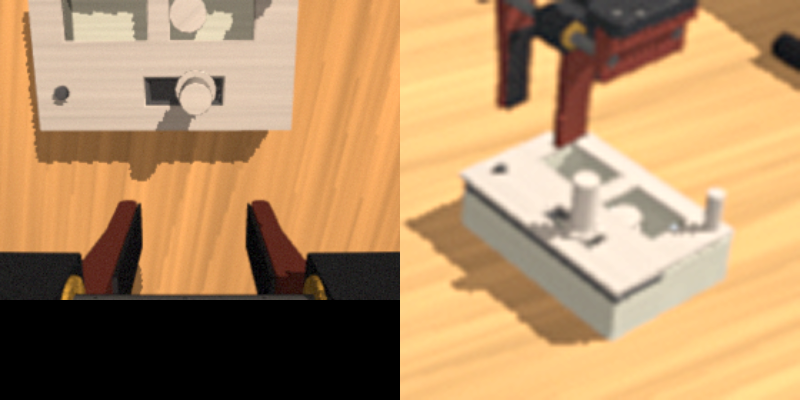

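The gate is flush over the block. The pin stands upright at (197,92) with its collar on the gate, and the gripper is clear.

```bash
python3 -c "
from station import workorder
print(workorder.sign_off())"
```

```text
the job is handed in; nothing more can be done
None
```

The gate is shut and locked, with the pin fully home and its collar down on the gate. The gripper let go and backed clear, and I handed the job in with the robot's clock at about 29 s.

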